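# Empty the sugar pearl dispenser and hold its spring gate open

## Robot

A 6-joint arm with a two-finger parallel gripper is mounted at the origin on a cart in front of the work surface, level with it; the furniture and walls round the work are solid. World frame = base frame: x ahead of the robot, y to its left, z up, the work surface at z = 0. Lengths are in m, angles in rad, forces in N, time in s.
With the tool pointing down it reaches from about 0.35 to 0.775 m from the base axis. Payload 7.3 kg.
Tool frame: the origin (TCP) lies at the centre of the arm's flange, where the gripper is bolted on; the fingertips stand 178 mm ahead of it and the grasp point (between the pads) lies 159 mm ahead of it (tip_extent is the distance from the TCP to the fingertips, in m); z points along the fingers, y is the line along which they close (so a half turn about z gives the same grasp; the last joint's range is limited). The gripper opens to 92 mm and grips with 3 to 60 N. Pads are 19 mm wide; open, the fingers measure 130 mm over their backs; the gripper's body (75 mm by 190 mm) begins 47 mm behind the grasp point.
Start: joints at [0.975, 0.342, 1.524, -0, 1.275, -0.146], TCP at [0.228, 0.473, 0.405] pointing down, gripper open.
Joint ranges: [-2.53, 2.53], [-0.77, 2.02], [0.04, 2.7], [-1, 4.14], [0.28, 2.66], [-3.11, 3.11]. Speed limits (rad/s): [2.57, 2.57, 3.14, 3.14, 3.14, 3.14].

## Interface

Orientations are given as [roll, pitch, yaw] about the fixed x, y, z axes, in that order (R = Rz(yaw) Ry(pitch) Rx(roll)).
In Python, from cell import * gives the robot as it stands.
- The arm moves only by the tool arm_command, never from a script. Its arguments are lists of equal length, an entry for each row: "xyz": the shift along the world's x, y, z in mm, a list of three; "spin": the turn about the world's z in degrees. In form: {"xyz": [[tx, ty, tz], ...], "spin": [spin, ...]}. A call has 1 to 20 rows; each row shifts and turns the commanded pose from where the row before left it; what a row does not reach is not made up. A row lasts 1/10 s, in which the tool goes at most 50 mm and 8.59 degrees, less where a joint would pass 70% of its speed; a pose out of reach is approached as far as the arm can. A call with a gripper value outside its range is refused whole. "jaw" is the opening, from -1 (shut) to 1 (fully open), set as the call begins (left out, the last holds). The fingers move at their own pace and stop on an object; "squeeze" is the grip in N (left out, the last holds). Time passes only in rows, so rows that do not move let the fingers close. It gives the time, the measured TCP pose, the force, the opening and the grip force at its end, in the units of the state.
- observe(): the state, without advancing time (a new reading comes with each control period).
- read_camera(name): name is "scene" or "top" or "wrist"; returns a dict with "img" (400x640x3 uint8, red, green, blue), "depth" (400x640 float32, m along the optical axis (not along the pixel's ray), 0 where there is no reading), "fx", "fy", "cx", "cy" (pixels), "world_from_camera" (4x4, takes a point from camera to world coordinates). Camera axes: x right, y up, looking along -z (the intrinsics and any distortion apply to the point x, -y, -z); pixel columns grow to the right and rows downward; lengths in m; the calibration is good to about 2 mm. A picture is of the moment at which its call begins.
- hand_in(): hands the job in; it is judged then, once.
The state is a dict: "time": time; "qpos": joint angles; "qvel": joint speeds; "joint_efforts": joint torques, N m; "tool_pos": TCP position; "tool_rot": TCP orientation; "contact_force": force on the tool from outside, world axes, zero at the start; "torque": the same for the moment, N m; "opening": finger opening in m; "grip_force": force on a finger pad.
Only numpy, scipy, OpenCV 4.12 (cv2) and the standard library are available. Lean on these libraries where they do the work, as an engineer would, in place of code of your own. Each camera call takes 0.05 s, during which the arm holds its last target. There are 200 camera calls.

## Task

I want to brush out the tube of the sugar pearl dispenser, so please empty it first: stand the long-handled measuring cup upright on the bench centrally under the spout and let go of it, then draw the spring slide out by its knob until the scored line on the slide meets the edge of the housing, so that all five pearls drop into the cup. The slide springs shut when released, so keep it at the line: your program finishes while still holding the knob there. Leave the other things on the bench where they are.

Things in the scene. Friction and masses are not known exactly. Their poses are not given: they have to be found in the camera images.
- dispenser: Pearl dispenser, fixed, 242 mm high. Origin on the bench under the spout axis; +x to its post (95 mm behind), -x to its open front, +y along the slide's pull. Horseshoe foot, prongs 8 mm high, 106 mm apart inside, from x -50 to +100 mm. Flat gate housing 60 mm deep (x), y -93 to +50 mm (spring barrel on to -143), z 86 to 116 mm. Clear tube on top, 29 mm wide.
- spout (a point): Centre of the lower mouth of the spout (30 mm bore, 37 mm outside), 69 mm above the bench, on the tube's axis.
- gate (a joint): Travel of the spring slide (m): 0 shut, grows as drawn out along the dispenser's +y, stop at 0.055. Its black scored line meets the housing's +y edge at 0.034; there the slide's 27 mm hole stands under the tube and pearls fall (within 5 mm either way; further out shuts it again). The spring pulls shut with about 4 N at 0, 9 N at the line.
- pull_knob (a point): Upright dark steel knob on the slide's outer end, round, 18 mm diameter, 36 mm tall (lowest 6 mm: a foot 24 mm wide). This point is the middle of its underside, on the slide's top face, 104 mm above the bench and, with the slide shut, 112 mm along the dispenser's +y from the spout axis. Moves with the slide.
- cup: Long-handled steel measuring cup standing on the bench: 64 mm outside, 59 mm inside, 50 mm high. A straight handle, 14 mm wide and 16 mm tall (z 33 to 49 mm), points along its own -x; this part runs from 57 to 147 mm from the cup's axis. About 110 g, balanced close to the cup. Origin at the centre of the cup's underside, z up.
- pearl_1_center (a point): Centre of a hard white sugar pearl, a ball of 20 mm diameter, 12 g; the five pearls start stacked in the dispenser's tube (this is number 1 from the bottom).
- pearl_2_center (a point): Centre of a hard white sugar pearl, a ball of 20 mm diameter, 12 g; the five pearls start stacked in the dispenser's tube (this is number 2 from the bottom).
- pearl_3_center (a point): Centre of a hard white sugar pearl, a ball of 20 mm diameter, 12 g; the five pearls start stacked in the dispenser's tube (this is number 3 from the bottom).
- pearl_4_center (a point): Centre of a hard white sugar pearl, a ball of 20 mm diameter, 12 g; the five pearls start stacked in the dispenser's tube (this is number 4 from the bottom).
- pearl_5_center (a point): Centre of a hard white sugar pearl, a ball of 20 mm diameter, 12 g; the five pearls start stacked in the dispenser's tube (this is number 5 from the bottom).
- ring_cutter: Bystander: steel ring cutter, 70 mm wide, 34 mm high, open at top and bottom, no handle; origin at the centre of its underside.
- pastry_brush: Bystander: flat pastry brush with a wooden handle, 42 x 199 x 16 mm, lying on the bench, long along its own y; origin at the centre of its underside.
- dropper_bottle_1: Bystander: small dropper bottle, 33 mm wide, 81 mm high; origin at the centre of its underside.
- dropper_bottle_2: Bystander: dropper bottle, 38 mm wide, 94 mm high; origin at the centre of its underside.
Not all that is in view belongs to the job. What is shaped like the cup but blue is not meant.

How it is judged:
By the outcome, as a careful person would: the job done as asked, in the order asked, and still so for the second after the job is handed in, while the arm keeps its last pose, push and grip.
It also fails if it takes over 58 s, if anything falls off the work surface, if the arm or the gripper's body presses on something with over 40 N, if the wrist force passes 120 N, or if a joint passes its speed limit or range.

## Working session

There is one attempt and no reset: what is moved stays moved. The work goes in short steps, Python scripts to look and compute and a tool call to move; the robot and the scene stay as the last step left them, time stands still between calls to the robot, and variables do not carry over. Pictures are saved under pics/ and viewed, at most 10 in all, crops included, and the job is handed in when it is done.

Besides the shell and the picture viewer there is one more tool, called after "Request:" as a command line: name --pt "numbers of a row" for each row, then --argument value for the rest. arm_command: Moves the arm, as the interface text tells. Its arguments: {"type":"object","properties":{"xyz":{"type":"array","items":{"type":"array","items":{"type":"number"}}},"spin":{"type":"array","items":{"type":"number"}},"jaw":{"type":"number"},"squeeze":{"type":"number"}},"required":["xyz","spin"]}

```bash
mkdir -p pics; cat > h.py <<'E'
from cell import *
import numpy as np, cv2
def pts(c):
    d=c["depth"]; v,u=np.indices(d.shape)
    P=np.stack([(u-c["cx"])/c["fx"]*d,-(v-c["cy"])/c["fy"]*d,-d],-1)
    M=np.array(c["world_from_camera"]); W=P@M[:3,:3].T+M[:3,3]
    W[d==0]=np.nan
    return W
def save(c,n,crop=None,s=1):
    im=c["img"][...,::-1]
    if crop: a,b,e,f=crop; im=im[b:f,a:e]
    cv2.imwrite("pics/"+n,cv2.resize(im,None,fx=s,fy=s,interpolation=cv2.INTER_CUBIC))
E
python3 - <<'E'
from h import *
for n in ["scene","top"]:
    c=read_camera(n); np.savez(n+"0.npz",**c); save(c,n+"0.png",None,1.25); print(n,np.round(c["world_from_camera"],3).tolist(),c["fx"],{k for k in c})
print(observe())
E
```

```text
scene [[0.889, 0.267, -0.372, 0.142], [-0.457, 0.56, -0.691, -0.795], [0.023, 0.785, 0.62, 0.911], [0.0, 0.0, 0.0, 1.0]] 487.89607097502886 {'cy', 'img', 'fx', 'depth', 'world_from_camera', 'cx', 'fy'}
top [[-0.028, 0.995, -0.098, 0.496], [-0.999, -0.03, -0.012, 0.065], [-0.015, 0.098, 0.995, 1.054], [0.0, 0.0, 0.0, 1.0]] 386.02560102962246 {'cy', 'img', 'fx', 'depth', 'world_from_camera', 'cx', 'fy'}
{'time': 0.1, 'qpos': array([ 9.74987982e-01,  3.42644889e-01,  1.52489477e+00, -1.61673542e-05,
        1.27542805e+00, -1.46001736e-01]), 'qvel': array([-8.57475244e-04, -2.87697470e-05, -3.90196514e-03, -4.61417138e-04,
       -1.00602021e-03,  5.06020724e-04]), 'joint_efforts': array([ 2.07288984e-03, -4.32001269e+01, -2.44696140e+01,  7.20398873e-02,
        5.26024529e-02, -6.43196677e-05]), 'tool_pos': array([0.22818133, 0.47268854, 0.40412786]), 'tool_rot': array([-3.14022997e+00, -1.84752508e-04,  2.69179064e+00]), 'contact_force': array([ 0.51824223, -0.61950145, -0.87863676]), 'torque': array([0.06180677, 0.00982661, 0.02472892]), 'grip_force': 0.0, 'opening': 0.091892293472981}
```

View pics/scene0.png

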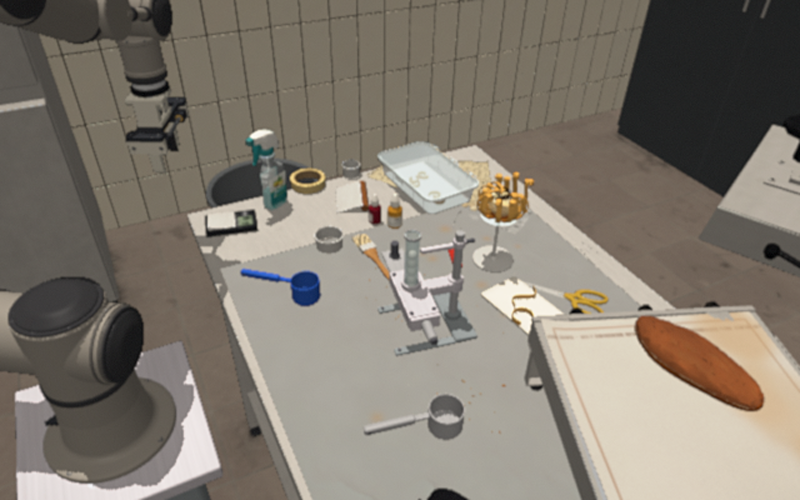

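View pics/top0.png

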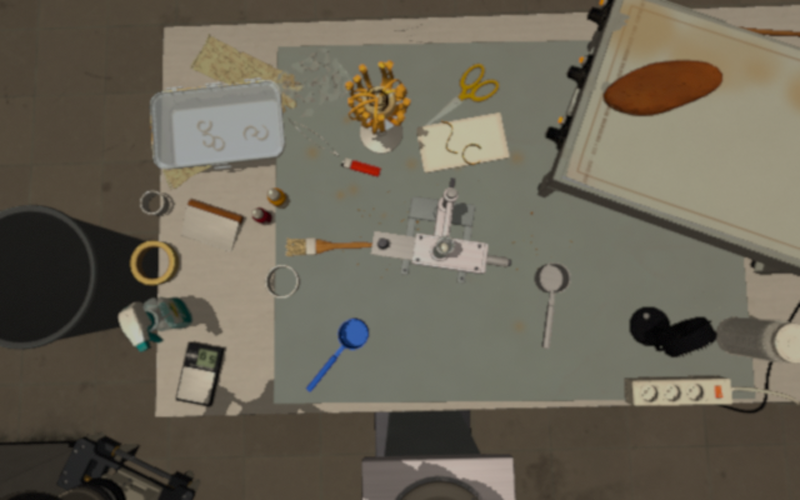

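Scene (800x500 view): steel cup with handle at (445,415), handle to (368,428). Blue look-alike is at (305,287), with the knob at (394,250) and the tube at (412,260). Top view: steel cup at (551,277), handle to (546,345); blue cup (353,333); ring cutter (283,281); another ring far off at (152,203); housing (440,250); knob (383,243); brush by the knob at (330,245).
Candidates for the cup: steel (551,277), blue (353,333), ring cutter (283,281, no handle), small ring (152,203). I choose the steel one with a handle.

```bash
python3 - <<'E'
from h import *
from scipy.optimize import least_squares
S=dict(np.load("scene0.npz"));T=dict(np.load("top0.npz"))
W={n:pts(c) for n,c in (("s",S),("t",T))}
save(T,"crop1.png",(280,130,480,290),4)
for n,c in (("s",S),("t",T)):
    w=W[n]; x,y,z=w[...,0],w[...,1],w[...,2]
    print(n,"bench z",np.nanmedian(z[(x>.3)&(x<.4)&(abs(y)<.05)]))
    # object z slices around steel cup
    R=(x>.2)&(x<.55)&(y<-.1)&(y>-.35)&(z>.02)&(z<.07)
    m=R.astype('uint8'); k,l,st,ce=cv2.connectedComponentsWithStats(m)
    for i in range(1,k):
        if st[i,4]>40:
            q=w[l==i]; print("comp",st[i],np.percentile(q,[1,50,99],axis=0).round(3).tolist())
    R=(x>.3)&(x<.8)&(y<.3)&(y>-.1)&(z>.095)&(z<.125)
    q=w[R]; print("housing",len(q),np.percentile(q,[1,50,99],axis=0).round(3).tolist())
    R=(x>.3)&(x<.7)&(y<.35)&(y>.1)&(z>.1)&(z<.16); q=w[R]; print("knob rgn",len(q),np.percentile(q[:,2],[1,50,90,99]).round(3))
    q=w[R&(z>.128)]; print(len(q),np.nanmedian(q,0) if len(q) else 0)
E
```

```text
s bench z 0.0005395543949845982
comp [290 314  82  34 890] [[0.38, -0.285, 0.021], [0.492, -0.241, 0.043], [0.55, -0.223, 0.052]]
housing 1534 [[0.534, -0.099, 0.096], [0.581, -0.032, 0.114], [0.678, 0.116, 0.123]]
knob rgn 65 [0.1   0.103 0.139 0.141]
10 [0.59563214 0.10332447 0.13956313]
t bench z 0.00045357080283625617
comp [429 212  27  67 473] [[0.383, -0.283, 0.02], [0.477, -0.236, 0.046], [0.549, -0.221, 0.053]]
housing 1969 [[0.539, -0.097, 0.099], [0.584, -0.004, 0.114], [0.672, 0.119, 0.12]]
knob rgn 147 [0.1   0.104 0.139 0.142]
23 [0.59692657 0.10261545 0.13935969]
```

View pics/crop1.png

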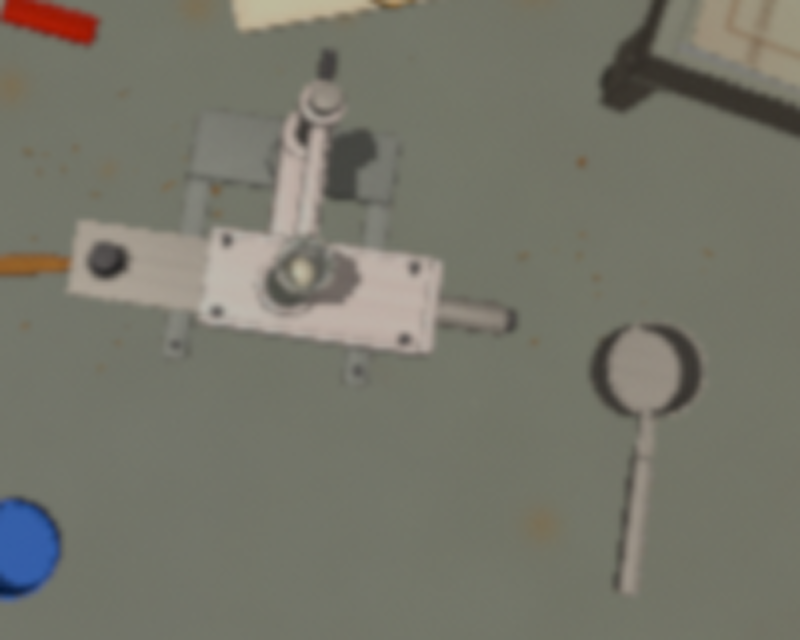

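The crop confirms the choice: a steel cup with its centre near crop (645,370) and a straight handle running to (628,590). The housing is tilted a few degrees, the knob is at (107,260) and the brush handle ends just beyond the slide. Now I'll fit the poses precisely.

```bash
cat >> h.py <<'E'
from scipy.optimize import least_squares
def circ(q,r=None):
    f=lambda p: np.hypot(q[:,0]-p[0],q[:,1]-p[1])-(p[2] if r is None else r)
    p0=list(q[:,:2].mean(0))+([.03] if r is None else [])
    return least_squares(f,p0,loss="soft_l1",f_scale=.002).x
def measure(w):
    x,y,z=w[...,0],w[...,1],w[...,2]
    q=w[(x>.3)&(x<.8)&(y<.09)&(y>-.16)&(z>.110)&(z<.122)]
    r=cv2.minAreaRect((q[:,:2]*1000).astype('float32')); print("housing rect",np.round(r[0],1),np.round(r[1],1),round(r[2],1),"z",np.median(q[:,2]).round(4))
    q=w[(x>.5)&(x<.68)&(y<.15)&(y>.07)&(z>.125)&(z<.15)]
    if len(q): print("knob top",np.median(q,0).round(4),(np.nanmin(q[:,:2],0)+np.nanmax(q[:,:2],0))/2,len(q))
    q=w[(x>.5)&(x<.66)&(y<.06)&(y>-.06)&(z>.13)&(z<.26)]
    if len(q): print("tube",np.median(q,0).round(4),circ(q).round(4),len(q))
E
python3 - <<'E'
from h import *
for n in ["scene0","top0"]:
    w=pts(dict(np.load(n+".npz"))); measure(w)
    x,y,z=w[...,0],w[...,1],w[...,2]
    b=(y<-.15)&(y>-.35)
    q=w[b&(x>.475)&(x<.6)&(z>.043)&(z<.058)]; print("cup rim",circ(q).round(4),circ(q,.0315).round(4),len(q))
    q=w[b&(x>.37)&(x<.455)&(z>.03)&(z<.06)]
    vx,vy,x0,y0=cv2.fitLine(q[:,:2].astype('float32'),cv2.DIST_HUBER,0,.01,.01).ravel(); print("handle",vx,vy,x0,y0,np.degrees(np.arctan2(vy,vx)),q.min(0),q.max(0), np.median(q[:,2]))
E
```

```text
housing rect [574.5 -28.7] [198.9 155. ] 41.0 z 0.1151
knob top [0.5949 0.0952 0.1378] [0.59517826 0.09773597] 50
tube [ 0.5768 -0.0208  0.2003] [0.6806 0.9054 0.9308] 687
cup rim [ 0.5215 -0.254   0.0307] [ 0.5215 -0.2539] 202
handle 0.9815952 -0.1909734 0.41084474 -0.23686352 -11.009596 [ 0.37742633 -0.24767555  0.03244884] [ 0.45485359 -0.22215186  0.05180116] 0.046913743613497094
housing rect [579.1 -30.8] [194.2 147.1] 42.2 z 0.1155
knob top [0.5978 0.1001 0.139 ] [0.59808536 0.10012867] 46
tube [ 0.5866 -0.0145  0.2025] [0.6801 0.3522 0.3755] 348
cup rim [ 0.5234 -0.2522  0.0307] [ 0.5233 -0.2523] 118
handle 0.9830848 -0.18315089 0.41755927 -0.23155966 -10.553344 [ 0.38020683 -0.24569941  0.03339951] [ 0.45396878 -0.21957554  0.05282637] 0.04727221409976923
```

```bash
cat >> h.py <<'E'
def house(w):
    x,y,z=w[...,0],w[...,1],w[...,2]
    q=w[(x>.5)&(x<.7)&(y<.12)&(y>-.16)&(z>.110)&(z<.121)][:,:2]
    # front edge, +-y ends: known rectangle fit by sliding (score = inside - missed area)
    g=np.zeros((300,300),'uint8'); ij=((q-[.45,-.17])*1000).astype(int); g[ij[:,0],ij[:,1]]=255
    g=cv2.morphologyEx(g,cv2.MORPH_CLOSE,np.ones((9,9)))
    best=None
    from scipy.optimize import differential_evolution as DE
    def cost(p):
        c,s=np.cos(p[2]),np.sin(p[2]); L=np.array([[-30,-93],[30,-93],[30,50],[-30,50]])@np.array([[c,s],[-s,c]])+np.array(p[:2])*1000-[450,-170]
        m=np.zeros((300,300),'uint8'); cv2.fillPoly(m,[np.round(L[:,::-1]*16).astype('int32')],255,shift=4)
        return -(np.sum((m>0)&(g>0))-np.sum((m>0)&(g==0)))+0.5*np.sum((m==0)&(g>0))
    r=DE(cost,[(.54,.63),(-.05,.04),(-.4,.4)],seed=1,popsize=25,tol=1e-6)
    p=r.x; print("disp x,y",p[:2].round(4),"yaw",np.degrees(p[2]).round(2),"cost",r.fun,"predicted knob",(p[:2]+.112*np.array([-np.sin(p[2]),np.cos(p[2])])).round(4))
    return p
E
python3 - <<'E'
from h import *
for n in ["scene0","top0"]: house(pts(dict(np.load(n+".npz"))))
E
```

```text
disp x,y [ 0.5768 -0.0125] yaw -10.33 cost -2597.5 predicted knob [0.5968 0.0977]
disp x,y [ 0.5786 -0.0112] yaw -10.11 cost -3600.5 predicted knob [0.5982 0.0991]
```

```bash
python3 - <<'E'
from h import *
from scipy.spatial.transform import Rotation as R
c=read_camera("wrist"); o=observe(); M=np.array(c["world_from_camera"])
A=R.from_euler("xyz",o["tool_rot"]).as_matrix()
print("cam in tool",A.T@(M[:3,3]-o["tool_pos"]),"look",A.T@-M[:3,2],o["tool_pos"])
c=np.radians(-10.4); g=np.array([.5225,-.253])-.112*np.array([np.cos(c),np.sin(c)]); print("grasp",g,"delta mm",1000*(g-o["tool_pos"][:2]),"spin",169.6-np.degrees(o["tool_rot"][2]))
E
```

```text
cam in tool [0.07576332 0.00049316 0.02027417] look [-2.78723196e-01  5.14055112e-04  9.60371343e-01] [0.22818442 0.47272068 0.40421846]
grasp [ 0.41234    -0.23278186] delta mm [ 184.1555727  -705.50253709] spin 15.370510304070791
```

Request:
arm_command --pt "40 -25 0" --pt "40 -25 0" --pt "40 -25 0" --pt "40 -25 0" --pt "24 -40 0" --pt "0 -49 0" --pt "0 -49 0" --pt "0 -49 0" --pt "0 -49 0" --pt "0 -49 0" --pt "0 -49 0" --pt "0 -49 0" --pt "0 -49 0" --pt "0 -49 0" --pt "0 -49 0" --pt "0 -46 0" --pt "0 -29 -20" --pt "0 0 -40" --pt "0 0 0" --pt "0 0 0" --spin '[2,2,2,2,2,2,2,1.4,0,0,0,0,0,0,0,0,0,0,0,0]' --jaw 1

```text
time: 2.15
tool_pos: [0.4122, -0.232, 0.3449]
tool_rot: [3.14, -0.002, 2.961]
contact_force: [0.5, -0.2, 0.6]
opening: 0.092
grip_force: 0.0
```

```bash
python3 - <<'E'
from h import *
o=observe(); print(o["time"],o["tool_pos"],np.degrees(o["tool_rot"]))
c=read_camera("wrist"); save(c,"w1.png"); np.savez("w1.npz",**c)
w=pts(c); x,y,z=w[...,0],w[...,1],w[...,2]
q=w[(y<-.15)&(y>-.35)&(x>.36)&(x<.455)&(z>.03)&(z<.06)]
print(len(q))
vx,vy,x0,y0=cv2.fitLine(q[:,:2].astype('float32'),cv2.DIST_HUBER,0,.01,.01).ravel(); print("handle",x0,y0,np.degrees(np.arctan2(vy,vx)),q.min(0),q.max(0),np.median(q[:,2]))
q=w[(y<-.15)&(y>-.35)&(x>.475)&(x<.6)&(z>.043)&(z<.058)]; print(len(q), circ(q) if len(q)>20 else 0)
E
```

```text
2.15 [ 0.41223748 -0.23199453  0.34486414] [ 1.79933764e+02 -9.89611710e-02  1.69634192e+02]
989
handle 0.41410327 -0.23292103 -10.620959 [ 0.37753282 -0.2462001   0.03773103] [ 0.45491594 -0.22027044  0.05042171] 0.048150952026543625
420 [ 0.51771497 -0.25194296  0.033387  ]
```

Handle confirmed at z 0.049 by the wrist camera as well as the other views, lying under the fingers. Descend and grip.

Request:
arm_command --pt "0 -1 -40" --pt "0 0 -40" --pt "0 0 -30" --pt "0 0 -20" --pt "0 0 -14" --pt "0 0 0" --pt "0 0 0" --spin '[0,0,0,0,0,0,0]'

```text
time: 2.9
tool_pos: [0.4131, -0.2332, 0.2022]
tool_rot: [-3.141, 0.002, 2.962]
contact_force: [-0.4, 1.0, -0.6]
opening: 0.0914
grip_force: 0.0
```

Request:
arm_command --pt "0 0 0" --pt "0 0 0" --pt "0 0 0" --pt "0 0 0" --pt "0 0 0" --pt "0 0 0" --pt "0 0 0" --pt "0 0 0" --spin '[0,0,0,0,0,0,0,0]' --jaw -1 --squeeze 50

```text
time: 3.7
tool_pos: [0.4122, -0.2332, 0.2007]
tool_rot: [3.141, -0.0, 2.96]
contact_force: [-0.2, -0.1, -0.2]
opening: 0.0325
grip_force: 0.0
```

Request:
arm_command --pt "0 0 0" --pt "0 0 0" --pt "0 0 0" --pt "0 0 0" --pt "0 0 0" --pt "0 0 0" --spin '[0,0,0,0,0,0]'

```text
time: 4.3
tool_pos: [0.4123, -0.2332, 0.2007]
tool_rot: [3.142, 0.0, 2.961]
contact_force: [0.0, -0.2, -0.3]
opening: 0.0136
grip_force: 50.0
```

Request:
arm_command --pt "0 0 3" --pt "0 0 4" --pt "0 0 4" --pt "0 0 0" --spin '[0,0,0,0]'

```text
time: 4.7
tool_pos: [0.4124, -0.2333, 0.2124]
tool_rot: [-3.141, 0.001, 2.961]
contact_force: [-0.4, 0.2, -0.3]
opening: 0.0136
grip_force: 50.0
```

Request:
arm_command --pt "-15 3 0" --pt "-25 4 0" --pt "-25 4 0" --pt "-9 2 0" --pt "4 22 0" --pt "6 34 0" --pt "7 39 0" --pt "7 39 0" --pt "7 39 0" --pt "6 34 0" --pt "5 25 0" --pt "2 11 0" --pt "0 0 0" --pt "0 0 0" --pt "0 0 0" --spin '[0,0,0,0,0,0,0,0,0,0,0,0,0,0,0]'

```text
time: 6.2
tool_pos: [0.3823, 0.0219, 0.2117]
tool_rot: [-3.142, 0.0, 2.959]
contact_force: [-0.5, -0.6, -0.9]
opening: 0.0137
grip_force: 50.0
```

```bash
python3 - <<'E'
from h import *
o=observe(); print(o["tool_pos"],np.degrees(o["tool_rot"]))
D=np.array([.578,-.0118]); a=np.radians(-10.2); X=np.array([np.cos(a),np.sin(a)]);Y=np.array([-X[1],X[0]])
for n in ["scene","top","wrist"]:
    c=read_camera(n); w=pts(c); x,y,z=w[...,0],w[...,1],w[...,2]
    if n!="top": save(c,n+"2.png",None,1.25)
    d=w[...,:2]-D; u,v=d@X,d@Y
    q=w[(u>-.135)&(u<-.03)&(abs(v)<.05)&(z>.05)&(z<.075)]
    if len(q)>20:
        p=circ(q,.0307); dd=p[:2]-D; print(n,len(q),p.round(4),"disp frame",(dd@X).round(4),(dd@Y).round(4),"rim z near/far",[np.nanmedian(q[s,2]).round(4) for s in [((q[:,:2]-D)@X<dd@X-.02),((q[:,:2]-D)@X>dd@X+.02)]])
E
```

```text
[0.38229586 0.02187269 0.2117396 ] [-1.79997958e+02  4.29589604e-03  1.69550112e+02]
scene 224 [0.4913 0.0014] disp frame -0.0876 -0.0024 rim z near/far [np.float64(0.0555), np.float64(0.0573)]
top 109 [0.4925 0.0029] disp frame -0.0868 -0.0007 rim z near/far [np.float64(0.0556), np.float64(0.0605)]
```

View pics/wrist2.png

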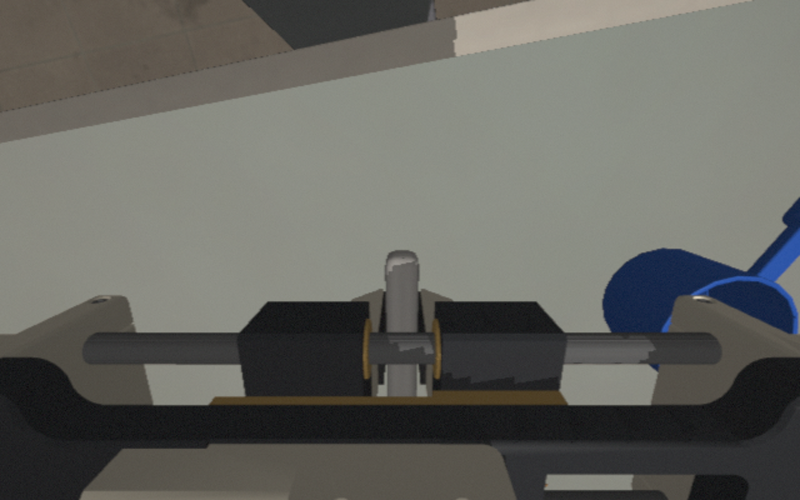

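Wrist view: the handle end at (402,260) sits between the pads at (370,350) and (437,350), and the blue cup at (660,300) is clear. Both views agree on 86 mm in x and -14 mm in y left to travel.

Request:
arm_command --pt "8 -2 0" --pt "15 -2 0" --pt "18 -3 0" --pt "18 -3 0" --pt "15 -2 0" --pt "8 -1 0" --pt "4 -1 0" --pt "0 0 0" --pt "0 0 0" --pt "0 0 0" --spin '[0,0,0,0,0,0,0,0,0,0]'

```text
time: 7.35
tool_pos: [0.4677, 0.0089, 0.2117]
tool_rot: [3.142, -0.001, 2.961]
contact_force: [1.1, -0.2, -0.4]
opening: 0.0135
grip_force: 50.0
```

Request:
arm_command --pt "0 0 -4" --pt "0 0 -4" --pt "0 0 -2" --pt "0 0 -1" --pt "0 0 0" --pt "0 0 0" --spin '[0,0,0,0,0,0]'

```text
time: 7.95
tool_pos: [0.4683, 0.0088, 0.2008]
tool_rot: [3.141, 0.0, 2.961]
contact_force: [-0.1, -0.0, -0.6]
opening: 0.0136
grip_force: 50.0
```

```bash
python3 - <<'E'
from h import *
o=observe(); print(o["tool_pos"],o["contact_force"])
c=read_camera("scene"); save(c,"s3.png",(230,160,430,300),4)
E
```

```text
[0.4682631  0.00881016 0.20080132] [-0.06623709 -0.02194305 -0.55697375]
```

View pics/s3.png

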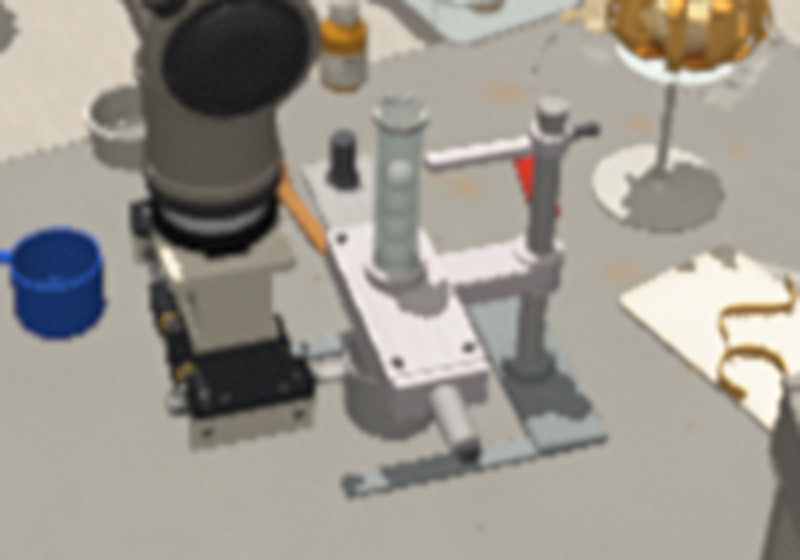

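The view shows the cup (395,390) standing under the housing between the foot's prongs, with the gripper clear of the housing. Release and go up.

Request:
arm_command --pt "0 0 0" --pt "0 0 0" --pt "0 0 0" --pt "0 0 0" --pt "0 0 0" --pt "0 0 0" --pt "0 0 0" --pt "0 0 0" --spin '[0,0,0,0,0,0,0,0]' --jaw 1

```text
time: 8.8
tool_pos: [0.4682, 0.0088, 0.2007]
tool_rot: [3.142, 0.0, 2.961]
contact_force: [0.9, -0.3, -0.0]
opening: 0.0728
grip_force: 0.0
```

Request:
arm_command --pt "0 0 10" --pt "-5 1 20" --pt "-5 1 30" --pt "0 0 45" --pt "0 0 45" --pt "0 0 45" --pt "0 0 20" --pt "0 0 0" --pt "0 0 0" --spin '[0,0,0,0,0,0,0,0,0]'

```text
time: 9.7
tool_pos: [0.4578, 0.0109, 0.4159]
tool_rot: [3.141, 0.0, 2.961]
contact_force: [-0.6, 0.1, -0.1]
opening: 0.0921
grip_force: 0.0
```

```bash
cat >> h.py <<'E'
D=np.array([.5777,-.0118]); a_=np.radians(-10.2); X=np.array([np.cos(a_),np.sin(a_)]);Y=np.array([-X[1],X[0]])
def dz(w): d=w[...,:2]-D; return d@X,d@Y,w[...,2]
E
python3 - <<'E'
from h import *
o=observe(); print(o["tool_pos"],np.degrees(o["tool_rot"][2]),o["opening"])
for n in ["scene","top","wrist"]:
    c=read_camera(n); w=pts(c); u,v,z=dz(w)
    q=w[(abs(u)<.06)&(abs(v)<.06)&(z>.012)&(z<.06)]   # cup wall/rim
    h=w[(u>-.16)&(u<-.06)&(abs(v)<.04)&(z>.03)&(z<.06)]
    print(n,len(q),len(h))
    if len(q)>30: p=circ(q,.032); print(" cup uv",(p-D)@X,(p-D)@Y)
    if len(h)>30:
        hh=np.stack(dz(h),-1); print(" handle u",hh[:,0].min(),"v",np.median(hh[:,1]),"z",np.median(hh[:,2]),"slope deg",np.degrees(np.polyfit(hh[:,0],hh[:,1],1)[0]))
    k=w[(abs(u)<.025)&(v>.09)&(v<.135)&(z>.125)&(z<.15)]
    if len(k)>5: kk=np.stack(dz(k),-1); print(" knob",np.median(k,0),(k.min(0)+k.max(0))/2,"uv",(kk.min(0)+kk.max(0))/2)
E
```

```text
[0.45780302 0.0108644  0.41591209] 169.6290757029482 0.0921248380077496
scene 214 247
 cup uv 0.0007114993804669682 0.0009953136394226197
 handle u -0.14568061055512355 v -0.003025662346121735 z 0.046228943681676626 slope deg -0.6064396384002202
 knob [0.59493259 0.09599664 0.13654539] [0.59573923 0.09854321 0.13354632] uv [-0.00181888  0.11183935  0.13354632]
top 68 10
 cup uv -0.04278185462503293 -0.027952203114256044
 knob [0.59772402 0.100062   0.13966097] [0.59808646 0.10007179 0.13535686] uv [0.00022292 0.11370561 0.13535686]
wrist 583 667
 cup uv 0.00019739513893684418 0.0017827784558233216
 handle u -0.14652548253952202 v 0.0018872234974202141 z 0.048209840246413393 slope deg 0.06059095482923084
 knob [0.59589697 0.09403155 0.13906094] [0.59744277 0.09580808 0.13320637] uv [0.00050348 0.10961433 0.13320637]
```

Request:
arm_command --pt "0 5 30" --pt "5 15 0" --pt "15 15 0" --pt "15 15 0" --pt "15 15 0" --pt "15 10 0" --pt "15 8 0" --pt "15 5 0" --pt "15 0 0" --pt "15 0 0" --pt "14 0 0" --pt "0 0 -20" --pt "0 0 -20" --pt "0 0 0" --pt "0 0 0" --spin '[-8,-8,-8,-8,-8,-8,-8,-8,-8,-8,-8,-2,0,0,0]'

```text
time: 11.35
tool_pos: [0.5974, 0.0988, 0.405]
tool_rot: [-3.14, 0.001, 1.39]
contact_force: [0.8, 0.3, 0.2]
opening: 0.0917
grip_force: 0.0
```

```bash
python3 - <<'E'
from h import *
o=observe(); print(o["tool_pos"],np.degrees(o["tool_rot"]))
for n in ["wrist","top"]:
    c=read_camera(n); w=pts(c); u,v,z=dz(w); 
    if n=="wrist": save(c,"w4.png")
    k=w[(abs(u)<.025)&(v>.09)&(v<.135)&(z>.125)&(z<.15)]
    if len(k)>5: kk=np.stack(dz(k),-1); t=k[k[:,2]>.136]; print(n,len(k)," knob top med",np.median(t,0),(t.min(0)+t.max(0))/2)
E
```

```text
[0.59735212 0.09877931 0.40498642] [-1.79881774e+02  2.93671762e-02  7.96352773e+01]
wrist 329  knob top med [0.597407   0.10057295 0.1395987 ] [0.59735036 0.09996212 0.13890656]
```

View pics/w4.png

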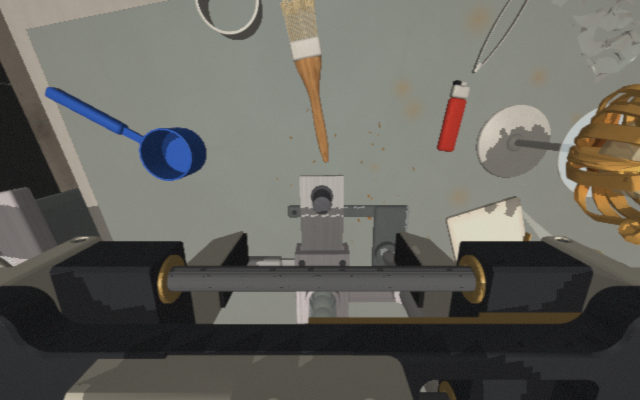

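The knob at (321,198) is centred between the fingers (170..475), and the wrist camera agrees with the other views on its top at z 0.139. Descend.

Request:
arm_command --pt "0 1 -35" --pt "0 0 -35" --pt "0 0 -25" --pt "0 0 -14" --pt "0 0 -5" --pt "0 0 0" --pt "0 0 0" --spin '[0,0,0,0,0,0,0]'

```text
time: 12.15
tool_pos: [0.5977, 0.0998, 0.2932]
tool_rot: [3.139, -0.001, 1.39]
contact_force: [-0.4, -0.1, 0.1]
opening: 0.0917
grip_force: 0.0
```

Request:
arm_command --pt "0 0 0" --pt "0 0 0" --pt "0 0 0" --pt "0 0 0" --pt "0 0 0" --pt "0 0 0" --pt "0 0 0" --pt "0 0 0" --pt "0 0 0" --pt "0 0 0" --pt "0 0 0" --pt "0 0 0" --pt "0 0 0" --pt "0 0 0" --spin '[0,0,0,0,0,0,0,0,0,0,0,0,0,0]' --jaw -1 --squeeze 60

```text
time: 13.55
tool_pos: [0.5972, 0.0998, 0.2917]
tool_rot: [3.142, 0.0, 1.39]
contact_force: [0.4, 1.0, 0.5]
opening: 0.0168
grip_force: 60.0
```

Request:
arm_command --pt "0.7 4 0" --pt "0.7 4 0" --pt "0.7 4 0" --pt "0.7 4 0" --pt "0.7 4 0" --pt "0 0 0" --pt "0 0 0" --spin '[0,0,0,0,0,0,0]'

```text
time: 14.25
tool_pos: [0.6007, 0.1191, 0.2917]
tool_rot: [-3.141, 0.002, 1.39]
contact_force: [-1.4, -6.5, 0.2]
opening: 0.0169
grip_force: 60.0
```

```bash
cat > slide.py <<'E'
from h import *
import sys
o=observe(); print(o["time"],o["tool_pos"],o["contact_force"],o["opening"],"tool v",(o["tool_pos"][:2]-[.5972,.0998])@Y)
for n in ["top","scene"]:
    c=read_camera(n); w=pts(c); u,v,z=dz(w)
    s=(abs(u)<.015)&(z>.096)&(z<.111)&(v>.06)&(v<.2)
    g=c["img"].mean(-1)
    print(n,s.sum(),"slide v 99%",np.percentile(v[s],[1,99,100]).round(4) if s.any() else 0)
    # brightness profile along v on slide
    for lo in np.arange(.044,.11,.003):
        m=(abs(u)<.02)&(z>.096)&(z<.125)&(v>=lo)&(v<lo+.003)
        if m.sum(): print("%.0f:%d(%.0f)"%(lo*1e3,np.median(g[m]),1e3*np.median(z[m])),end=" ")
    print()
    if len(sys.argv)>1 and n==sys.argv[2]: save(c,sys.argv[1],(250,140,410,260) if n=="scene" else (270,150,410,255),5)
E
python3 slide.py s5.png scene
```

```text
14.25 [0.60069067 0.11911707 0.29170119] [-1.38524786 -6.50086429  0.2482561 ] 0.01688983188273539 tool v 0.019629923341821173
top 12 slide v 99% [0.0931 0.1006 0.1006]
44:107(116) 47:105(116) 50:97(115) 53:89(104) 56:84(103) 59:72(104) 92:88(104) 95:85(103) 98:64(104) 
scene 181 slide v 99% [0.0658 0.132  0.138 ]
44:136(115) 47:152(116) 50:126(115) 53:128(112) 62:117(105) 65:130(104) 68:115(104) 71:114(102) 74:114(104) 77:114(104) 80:114(103) 83:115(103) 86:115(103) 89:116(104) 92:115(102) 95:115(104) 98:115(104) 101:116(103) 104:116(104) 107:117(104)
```

View pics/s5.png

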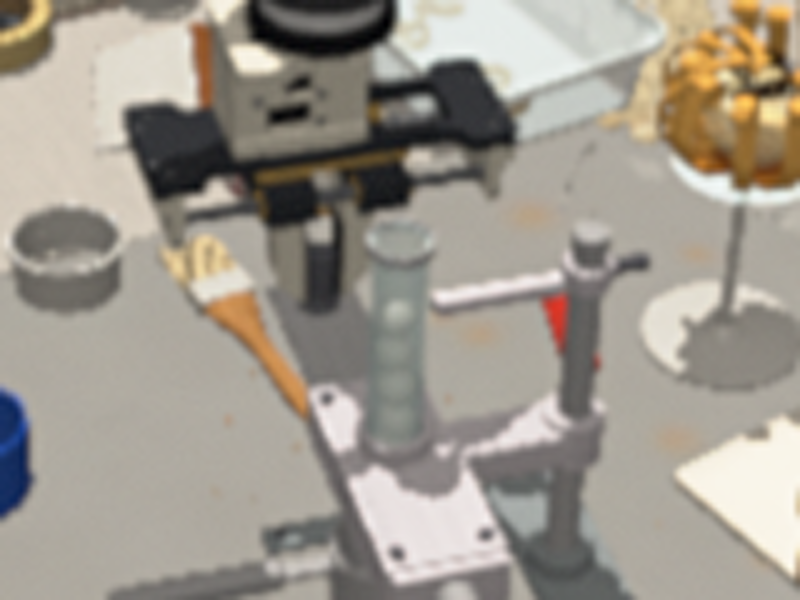

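The view shows the knob (322,265) between the fingers, with the slide drawn out; 6.6 N fits the spring at about 20 mm. Continue to 34 mm.

Request:
arm_command --pt "0.7 4 0" --pt "0.7 4 0" --pt "0.7 4 0" --pt "0.4 2 0" --pt "0 0 0" --pt "0 0 0" --pt "0 0 0" --pt "0 0 0" --pt "0 0 0" --pt "0 0 0" --spin '[0,0,0,0,0,0,0,0,0,0]'

```text
time: 15.35
tool_pos: [0.6031, 0.1326, 0.2917]
tool_rot: [-3.141, 0.003, 1.389]
contact_force: [-2.2, -8.5, 0.8]
opening: 0.0166
grip_force: 60.0
```

```bash
python3 slide.py s6.png scene
```

```text
15.35 [0.60312419 0.13259098 0.29167234] [-2.20517832 -8.45603468  0.84301931] 0.016571582486434963 tool v 0.03332182099907552
top 104 slide v 99% [0.0605 0.1157 0.1206]
44:108(116) 47:105(116) 50:98(114) 53:90(103) 56:90(103) 59:90(104) 62:89(104) 65:89(104) 68:88(104) 71:88(104) 74:86(103) 77:76(103) 80:63(102) 83:60(105) 
scene 215 slide v 99% [0.0649 0.1507 0.1555]
44:193(117) 47:157(116) 50:129(115) 62:145(105) 65:121(104) 68:115(103) 71:114(104) 74:114(104) 77:114(104) 80:113(103) 83:114(104) 86:114(102) 89:114(103) 92:114(103) 95:115(104) 98:114(104) 101:115(104) 104:115(104) 107:115(103)
```

View pics/s6.png

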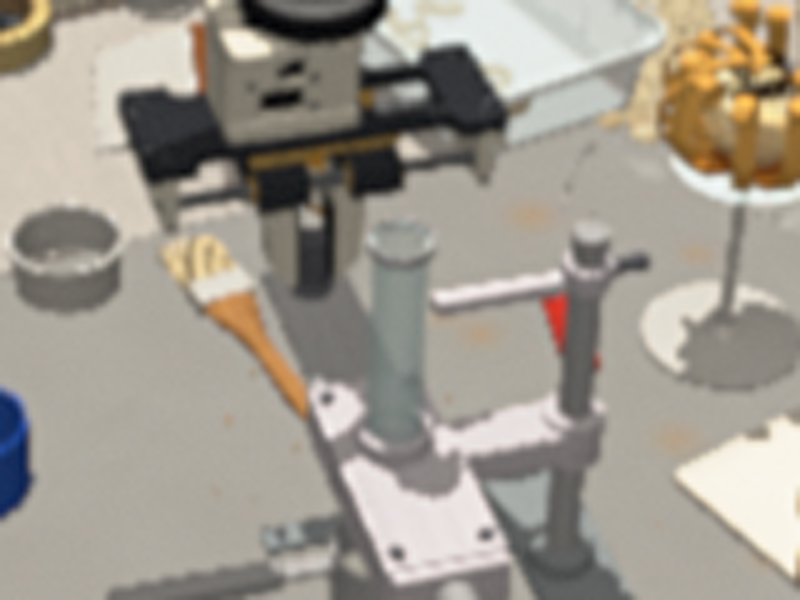

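The tube (398,330) is now empty and the knob (315,255) is held. I'll nudge 0.5 mm, wait a second to check for creep, and look from the top.

Request:
arm_command --pt "0.1 0.6 0" --pt "0 0 0" --pt "0 0 0" --pt "0 0 0" --pt "0 0 0" --pt "0 0 0" --pt "0 0 0" --pt "0 0 0" --pt "0 0 0" --pt "0 0 0" --spin '[0,0,0,0,0,0,0,0,0,0]'

```text
time: 16.45
tool_pos: [0.6032, 0.1331, 0.2916]
tool_rot: [-3.141, 0.003, 1.39]
contact_force: [-2.3, -8.4, 1.3]
opening: 0.0167
grip_force: 60.0
```

```bash
python3 slide.py t7.png top; python3 - <<'E'
import cv2
cv2.imwrite("pics/t7.png",cv2.imread("pics/t7.png")[:525,:700])
E
```

```text
16.45 [0.60320173 0.13312801 0.2916468 ] [-2.27778683 -8.38345181  1.29538856] 0.016711747623098485 tool v 0.03386409716030685
top 108 slide v 99% [0.0605 0.1157 0.1164]
44:107(115) 47:105(116) 50:94(114) 53:89(103) 56:90(104) 59:90(104) 62:89(104) 65:89(105) 68:89(104) 71:88(104) 74:88(103) 77:79(104) 80:66(104) 83:71(104) 
scene 215 slide v 99% [0.0647 0.1466 0.1525]
44:208(117) 47:137(115) 50:137(115) 62:121(105) 65:130(105) 68:118(104) 71:114(104) 74:114(103) 77:114(104) 80:114(104) 83:114(104) 86:115(104) 89:113(104) 92:115(103) 95:113(104) 98:115(104) 101:115(103) 104:114(103) 107:115(104)
```

View pics/t7.png

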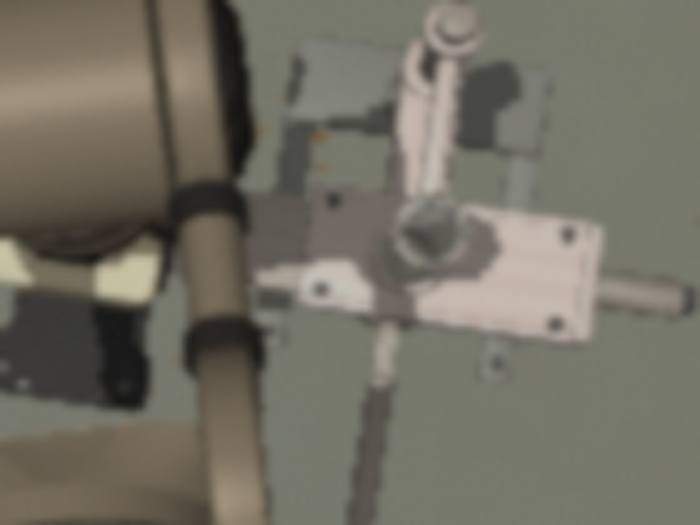

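```bash
python3 - <<'E'
from h import *
def end(w):
    u,v,z=dz(w); m=(abs(u)<.02)&(z>.094)&(z<.112)&(v>.08)&(v<.2); return (np.percentile(v[m],[90,97,99.5]).round(4),m.sum()) if m.sum()>5 else None
for n in ["top0","scene0"]: print(n,end(pts(dict(np.load(n+".npz")))))
for n in ["wrist","scene"]:
    c=read_camera(n); print(n,end(pts(c)))
    if n=="wrist": save(c,"w8.png")
E
```

```text
top0 (array([0.1299, 0.1331, 0.1344]), np.int64(304))
scene0 (array([0.1264, 0.1318, 0.1341]), np.int64(151))
wrist (array([0.1666, 0.1675, 0.1678]), np.int64(2512))
scene (array([0.1427, 0.1505, 0.1633]), np.int64(244))
```

View pics/w8.png

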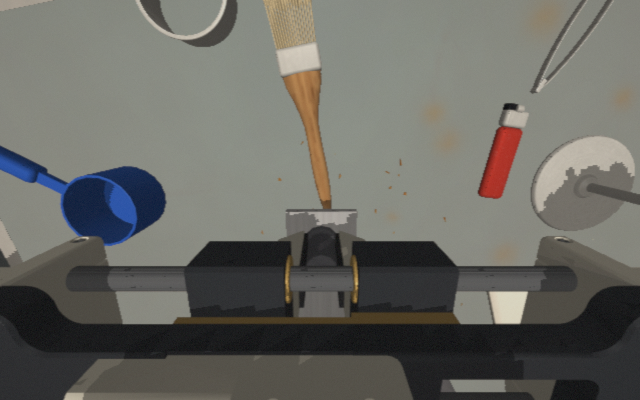

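The wrist view shows the slide end at (322,211), with the knob held between the pads. The end has moved from v = 0.134 to 0.168 m, which is 34 mm and so at the line, with no slip.

```bash
python3 -c "
from cell import *
print(hand_in())"
```

```text
the job is handed in; nothing more can be done
None
```

The job is handed in: the cup stands within about 2 mm of centre under the spout, released, and the arm is holding the slide 34 mm out, at the line. The tube is empty, but the housing hid the inside of the cup, so I did not see the five pearls in it.

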